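Push a carton down the guide-rail lane onto the weighing plate

TASK

Straighten the small white carton that lies askew on the steel slide table and, only pushing it with the fingers and never picking it up, slide it gently between the two guide rails onto the weighing plate, so that it stands straight in the middle of the plate with its whole base on it. The carton must not touch either rail on the way or at the end, because that would spoil the weighing. Leave the other things on the bench where they are, and take the hand away from the carton when it is there.

Things in the scene. Friction and masses are not known exactly. Their poses are not given: they have to be found in the camera images.
- carton: White folding carton, 140 mm long (its x axis) x 100 mm wide (y) x 45 mm high, 0.35 to 0.7 kg, loose. It lies flat on the slide table before the mouth of the lane, skewed up to 15 degrees and up to 25 mm off the lane's centre line; its x axis points roughly down the lane. Origin: centre of its underside.
- slide_table: Fixed open stainless table 312 x 220 mm on legs, top 62 mm above the bench. Origin: on the bench (62 mm below the top), on the lane's centre line. x runs down the lane, the way the carton has to go (roughly to the robot's left), y to the left of that way, z up. The top reaches from x = -300 to +12 mm, y = -110 to +110 mm; the weighing plate follows after a 6 mm gap.
- scale: Fixed bench scale after the slide table, axes the same. Cream housing; stainless weighing plate 220 mm long (x, down the lane) x 190 mm wide, top 60 mm above the bench (2 mm lower than the slide table); low sloping display on its +y side, lower than the plate. Origin: on the bench under the plate's middle, x = +128 mm in the slide_table frame.
- plate_centre (a point): Middle of the top face of the weighing plate; x down the lane, y to its left, z up.
- rail_left: Fixed aluminium guide rail on the +y side of the lane. Inner face 61 mm from the centre line (122 mm between rails: 11 mm beside a centred carton each side), 69 to 89 mm above the bench, x = -45 to +240 mm in the slide_table frame, mouth flaring to 75 mm off centre at x = -80 mm. Two outside posts, 92 mm tall, 128 mm off centre at x = -35 and +210 mm. Origin and axes: those of slide_table.
- rail_right: The same guide rail mirrored on the -y side of the lane. Origin and axes: those of slide_table.
- weight: Bystander: steel knobbed test weight, 38 mm diameter, 64 mm tall, loose on the bench beside the scale on the side away from the robot. Origin: centre of its underside.
- tape_roll: Bystander: roll of brown packing tape lying flat, 96 mm outer diameter, 48 mm tall, loose on the bench just behind the rear end of the slide table (the end away from the scale). Origin: centre of its underside.
- bracket: Bystander: U-shaped dark steel lamp bracket, 120 x 25 mm, 55 mm tall, loose on the bench on the far side of the slide table. Origin: centre of its underside.
There are look-alikes about, which are no part of the job. There is more than one size of the carton; the job needs the smaller.

How it is judged:
By the outcome, as a careful person would: the job done as asked, in the order asked, and still so for the second after the job is handed in, with the robot touching nothing.
It also fails if it takes over 69 s, if anything falls off the work surface, if the arm or the gripper's body presses on something with over 40 N, if the wrist force passes 120 N, or if a joint passes its speed limit or range.

ROBOT

A 6-joint arm with a two-finger parallel gripper is mounted at the origin on the work surface. World frame = base frame: x ahead of the robot, y to its left, z up, the work surface at z = 0. Lengths are in m, angles in rad, forces in N, time in s.
With the tool pointing down it reaches from about 0.25 to 0.725 m from the base axis. Payload 4 kg.
Tool frame: the origin (TCP) lies midway between the tips of the shut fingers; the grasp point (between the pads) lies 19 mm behind it; z points along the fingers, y is the line along which they close (so a half turn about z gives the same grasp; the last joint's range is limited). The gripper opens to 85 mm and grips with 20 to 120 N. Pads are 22 mm wide; open, the fingers measure 114 mm over their backs; the gripper's body (76 mm by 85 mm) begins 54 mm behind the grasp point. The pads swing forward as they close: fully open they stand 13 mm farther back than shut.
Start: joints at [1.11, 0.241, 0.005, 1.335, 0, 1.571], TCP at [0.222, 0.448, 0.231] pointing down, gripper open.
Joint ranges: [-2.72, 2.72], [-1.05, 1.87], [-1.09, 1.28], [-1.99, 2.15], [-1.42, 1.44], [-3.14, 3.14]. Speed limits (rad/s): [2.79, 2.79, 3.14, 3.14, 3.14, 3.14].

INTERFACE

Orientations are given as a unit quaternion [x, y, z, w].
In Python, from workcell import bot gives the robot as it stands.
- The arm moves only by the tool play_rows, never from a script. Its argument "moves" is a list of rows, each a list of 3 entries, a list of its own where there are three numbers: the opening, from -1 (shut) to 1 (fully open), then the shift along the tool's x, y, z in cm, then the turn, a rotation vector about the tool's x, y, z in rad. A call has 1 to 12 rows; each row shifts and turns the commanded pose from where the row before left it, along the tool's axes as they then stand; what a row does not reach is not made up. A row lasts 1/12 s, in which the tool goes at most 41.7 mm and 7.16 degrees, less where a joint would pass 70% of its speed; a pose out of reach is approached as far as the arm can. A call is refused whole if a number of a shift passes 4.17 or a number of a turn 0.125, either way. A call with a gripper value outside its range is refused whole. The fingers move at their own pace and stop on an object; the grip force is fixed at half the most. Time passes only in rows, so rows that do not move let the fingers close. It gives the time, the measured TCP pose, the force and the opening at its end, in the units of the state.
- bot.get_obs(): the state, without advancing time (a new reading comes with each control period).
- bot.camera(name): name is "scene" or "top" or "wrist"; returns (picture, depth): 400x640x3 uint8, red, green, blue; 400x640 float32, m along the optical axis (not along the pixel's ray), 0 where there is no reading.
- bot.camera_info(name): a dict with "K" (3x3 intrinsics, pixels), "world_from_camera" (4x4, takes a point from camera to world coordinates); the wrist camera has in their place "T_tool_cam" (4x4, takes a point from camera to tool coordinates, whose origin is the TCP and whose axes are the flange's). Camera axes: x right, y up, looking along -z (the intrinsics and any distortion apply to the point x, -y, -z); pixel columns grow to the right and rows downward; lengths in m; the calibration is good to about 2 mm. A picture is of the moment at which its call begins: read the wrist's pose just before it. camera_info takes no time and is no camera call.
- bot.job_done(): hands the job in, once; it reports no verdict.
The state is a dict: "clock": time; "joint_pos": joint angles; "joint_vel": joint speeds; "tau": joint torques, N m; "eef_pos": TCP position; "tool_rot": TCP orientation; "ft_force": force on the tool from outside, world axes, zero at the start; "ft_torque": the same for the moment, N m; "grip_width": finger opening in m.
Only numpy, scipy, OpenCV 4.12 (cv2) and the standard library are available. Lean on these libraries where they do the work, as an engineer would, in place of code of your own. Each camera call takes 0.05 s, during which the arm holds its last target. There are 200 camera calls.

## Working session

There is one attempt and no reset: what is moved stays moved. The work goes in short steps, Python scripts to look and compute and a tool call to move; the robot and the scene stay as the last step left them, time stands still between calls to the robot, and variables do not carry over. Pictures are saved under pics/ and viewed, on a budget of 10 in all, crops included, one or two more only if the job needs it, and the job is handed in when it is done.

Besides the shell and the picture viewer there is one more tool, called after "Emit:" as a command line: name --argument value ..., lists and objects as JSON in quotes. play_rows: Moves the arm, as the interface text tells. Its arguments: {"type":"object","properties":{"moves":{"type":"array"}},"required":["moves"]}

```bash
mkdir -p pics
python3 - <<'E'
from workcell import bot
import cv2,numpy as np
o=bot.get_obs();print({k:np.round(v,3) for k,v in o.items()})
for n in("scene","top"):
    p,d=bot.camera(n);cv2.imwrite(f"pics/{n}0.png",p[:,:,::-1]);np.savez(f"{n}0.npz",p=p,d=d);i=bot.camera_info(n);print({k:np.round(v,4).tolist() if not isinstance(v,str) else v for k,v in i.items()})
print(bot.camera_info("wrist"))
E
```

```text
{'clock': np.float64(0.0), 'joint_pos': array([1.11 , 0.241, 0.004, 1.335, 0.   , 1.571]), 'joint_vel': array([-0.   ,  0.   ,  0.001, -0.001, -0.001,  0.001]), 'tau': array([-1.0000e-03, -3.7232e+01,  2.5240e+01,  1.7000e-02, -0.0000e+00,
       -0.0000e+00]), 'eef_pos': array([0.222, 0.447, 0.23 ]), 'tool_rot': array([ 0.228,  0.974, -0.001, -0.   ]), 'ft_force': array([-0.165,  1.227,  0.627]), 'ft_torque': array([-0.048,  0.008, -0.019]), 'grip_width': np.float64(0.086)}
{'K': [[394.1412, 0.0, 319.4826], [0.0, 394.1412, 192.9786], [0.0, 0.0, 1.0]], 'world_from_camera': [[-0.2166, -0.7164, 0.6632, 1.2599], [0.9762, -0.1678, 0.1375, 0.1426], [0.0128, 0.6772, 0.7357, 0.9086], [0.0, 0.0, 0.0, 1.0]]}
{'K': [[431.782, 0.0, 324.1727], [0.0, 431.782, 199.3979], [0.0, 0.0, 1.0]], 'world_from_camera': [[0.0059, 0.9828, -0.1846, 0.2718], [-0.9998, 0.0028, -0.0171, -0.0246], [-0.0163, 0.1846, 0.9827, 1.269], [0.0, 0.0, 0.0, 1.0]]}
{'K': array([[277.33896325,   0.        , 324.60122604],
       [  0.        , 277.33896325, 197.56278184],
       [  0.        ,   0.        ,   1.        ]]), 'T_tool_cam': array([[-5.56835779e-04,  9.63630805e-01,  2.67236528e-01,
         6.80191040e-02],
       [ 9.99998931e-01,  1.75205282e-04,  1.45190472e-03,
        -1.70693739e-03],
       [ 1.35227887e-03,  2.67237051e-01, -9.63629872e-01,
        -1.42960423e-01],
       [ 0.00000000e+00,  0.00000000e+00,  0.00000000e+00,
         1.00000000e+00]])}
```

View pics/top0.png

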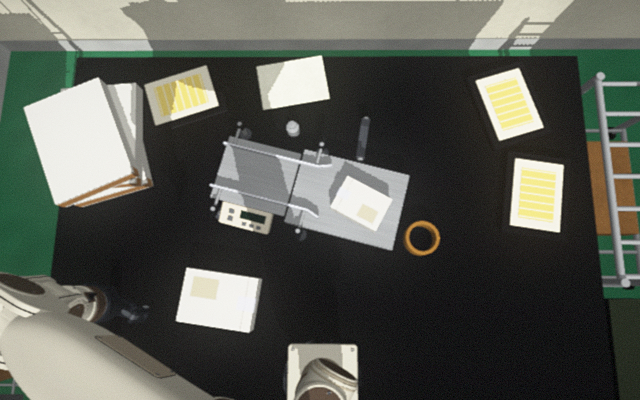

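View pics/scene0.png

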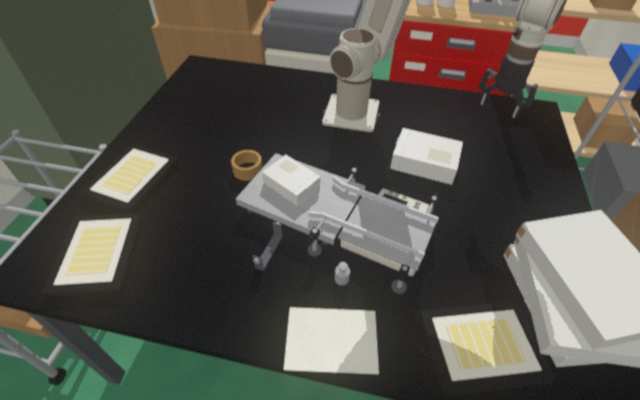

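```bash
cat > h.py <<'E'
import numpy as np,cv2
from workcell import bot
from scipy.optimize import minimize
def cloud(d,K,T):
    v,u=np.mgrid[:d.shape[0],:d.shape[1]]
    c=np.stack([(u-K[0,2])/K[0,0]*d,-(v-K[1,2])/K[1,1]*d,-d],-1)
    w=c@T[:3,:3].T+T[:3,3]; w[d<=0]=np.nan; return w
def proj(P,K,T):
    c=(np.asarray(P)-T[:3,3])@T[:3,:3]
    return np.stack([K[0,2]+K[0,0]*c[:,0]/-c[:,2],K[1,2]+K[1,1]*c[:,1]/c[:,2]],-1)
E
python3 - <<'E'
from h import *
i=bot.camera_info("top");K,T=map(np.array,(i["K"],i["world_from_camera"]))
z=np.load("top0.npz");w=cloud(z["d"],K,T);u,v=np.meshgrid(range(640),range(400))
roi=(u>205)&(u<415)&(v>125)&(v<255)
Z=w[...,2]
print(np.histogram(Z[roi],bins=np.arange(-.01,.13,.005)))
ct=roi&(Z>.1)&(Z<.118)&(u>325)&(u<400)&(v>170)
P=w[ct][:,:2];r=cv2.minAreaRect((P*1000).astype(np.float32));print("carton",r,ct.sum(),np.median(Z[ct]))
# carton by brightness
tb=roi&(Z>.045)&(Z<.12)&(u>200)
Q=w[tb&(Z>.052)&(Z<.072)|ct][:,:2]
import numpy as np
Qall=w[roi&(Z<.072)][:,:2];lab=w[roi&(Z<.072)][:,2]>.05
def inside(p,P):
    c,s=np.cos(p[2]),np.sin(p[2]);x=(P[:,0]-p[0])*c+(P[:,1]-p[1])*s;y=-(P[:,0]-p[0])*s+(P[:,1]-p[1])*c
    sg=lambda a:1/(1+np.exp(-a/.001))
    t=sg(x+.3)*sg(.015-x)*sg(y+.11)*sg(.11-y);q=sg(x-.015)*sg(.238-x)*sg(y+.095)*sg(.095-y);return t+q,x,y
f=lambda p:np.mean(np.abs(inside(p,Qall)[0]-lab)[inside(p,Qall)[2]<.2])
best=min((minimize(f,[x0,y0,a0],method="Nelder-Mead",options=dict(initial_simplex=[[x0,y0,a0],[x0+.02,y0,a0],[x0,y0+.02,a0],[x0,y0,a0+.08]])) for x0 in(.5,.53) for y0 in(.03,.06) for a0 in(1.35,1.25,1.45)),key=lambda r:r.fun)
p=best.x;print(best.fun,p)
c,s=np.cos(p[2]),np.sin(p[2]);R=np.array([[c,-s],[s,c]])
b=cv2.boxPoints(r)/1000;print("carton corners lane",(b-p[:2])@R*1000)
print("centre",(np.array(r[0])/1000-p[:2])@R*1000)
im=z["p"][:,:,::-1].copy()
def poly(xy,zz,col):
    g=np.array(xy)@R.T+p[:2];q=proj(np.c_[g,np.full(len(g),zz)],K,T);q4=((q-[190,110])*3.4*16).astype(int)
    cv2.polylines(big,[q4],True,col,1,cv2.LINE_AA,4)
big=cv2.resize(im[110:270,190:425],None,fx=3.4,fy=3.4,interpolation=cv2.INTER_CUBIC)
poly([[-.3,-.11],[.012,-.11],[.012,.11],[-.3,.11]],.062,(0,0,255));poly([[.018,-.095],[.238,-.095],[.238,.095],[.018,.095]],.06,(0,255,0))
for sg in(1,-1):poly([[-.08,.075*sg],[-.045,.061*sg],[.24,.061*sg],[-.045,.061*sg]],.089,(255,0,0))
poly((b-p[:2])@R,.107,(255,0,255));cv2.imwrite("pics/ov.png",big)
E
```

```text
(array([ 361, 5741, 5136,  390,   42,   28,   34,   66,  219,  338,  372,
        394,  228, 3772, 5934,  600,   91,  152,  286,  532,  262,   21,
        386, 1340,  133,    0,    0,    0]), array([-0.01 , -0.005,  0.   ,  0.005,  0.01 ,  0.015,  0.02 ,  0.025,
        0.03 ,  0.035,  0.04 ,  0.045,  0.05 ,  0.055,  0.06 ,  0.065,
        0.07 ,  0.075,  0.08 ,  0.085,  0.09 ,  0.095,  0.1  ,  0.105,
        0.11 ,  0.115,  0.12 ,  0.125,  0.13 ]))
carton ((481.65423583984375, -104.63814544677734), (142.07772827148438, 100.9326400756836), 61.90792465209961) 1859 0.10677170152688142
0.02158260570728377 [0.53960994 0.06940473 1.32411137]
carton corners lane [[-239.6945631    79.81318252]
 [-264.04068015  -18.13920685]
 [-126.15815643  -52.40999458]
 [-101.81202668   45.54236726]]
centre [-182.92635859   13.70158492]
```

View pics/ov.png

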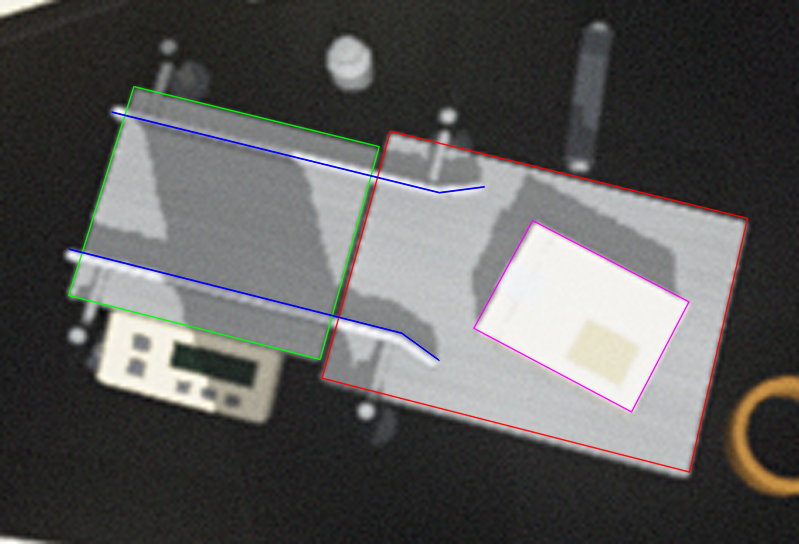

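Emit:
play_rows --moves '[[-1,[0,0,0],[0,0,0.1234]],[-1,[0,0,0],[0,0,0.1234]],[-1,[0,0,0],[0,0,0.1234]],[-1,[0,0,0],[0,0,0.1234]],[-1,[0,0,0],[0,0,0.1234]],[-1,[0,0,0],[0,0,0.1234]],[-1,[0,0,0],[0,0,0.1234]],[-1,[0,0,0],[0,0,0.1234]],[-1,[0,0,0],[0,0,0.1234]],[-1,[0,0,0],[0,0,0.1234]],[-1,[0,0,0],[0,0,0.1234]]]'

```text
clock: 1.02
eef_pos: [0.2221, 0.4475, 0.2308]
tool_rot: [0.791, 0.612, -0.001, 0.0]
ft_force: [0.5, 0.0, 0.0]
grip_width: 0.0001
```

```bash
cat >> h.py <<'E'
from scipy.spatial.transform import Rotation as Ro
L=np.array([.5396,.0694,1.3241])
def Rl(): c,s=np.cos(L[2]),np.sin(L[2]); return np.array([[c,-s],[s,c]])
def tolane(xy): return (np.asarray(xy)-L[:2])@Rl()
def toworld(xy): return np.asarray(xy)@Rl().T+L[:2]
def goto(x,y,z,yaw=0):
    "prints tool shift (cm, at the present attitude) to lane mm goal, and tool-z turn"
    o=bot.get_obs();R=Ro.from_quat(o["tool_rot"]);M=R.as_matrix()
    g=np.r_[toworld([x/1e3,y/1e3]),z/1e3]
    az=np.arctan2(M[1,0],M[0,0]);e=(L[2]+np.radians(yaw)-az+np.pi)%(2*np.pi)-np.pi
    print("lane",tolane(o["eef_pos"][:2])*1e3,"z",o["eef_pos"][2]*1e3,"shift cm",R.inv().apply(g-o["eef_pos"])*100,"turn",-e,"tilt",M[:,2],"F",o["ft_force"].round(1),"t",o["clock"],"w",o["grip_width"])
E
python3 -c "
from h import *
goto(-204,103,231)"
```

```text
lane [289.13232487 400.18415936] z 230.76141168793364 shift cm [-4.91100385e+01  3.00530017e+01  3.02713270e-02] turn -0.006798690330552581 tilt [-5.93596210e-04 -1.16360487e-03 -9.99999147e-01] F [0.5 0.  0. ] t 1.0167 w 7.743515292271764e-05
```

Emit:
play_rows --moves '[[-1,[-3.27,2.0,0],[0,0,-0.007]],[-1,[-3.27,2.0,0],[0,0,0]],[-1,[-3.27,2.0,0],[0,0,0]],[-1,[-3.27,2.0,0],[0,0,0]],[-1,[-3.27,2.0,0],[0,0,0]],[-1,[-3.27,2.0,0],[0,0,0]],[-1,[-3.27,2.0,0],[0,0,0]],[-1,[-3.27,2.0,0],[0,0,0]],[-1,[-3.27,2.0,0],[0,0,0]],[-1,[-3.27,2.0,0],[0,0,0]],[-1,[-3.27,2.0,0],[0,0,0]],[-1,[-3.27,2.0,0],[0,0,0]]]'

```text
clock: 2.02
eef_pos: [0.3616, 0.0076, 0.2312]
tool_rot: [0.787, 0.617, 0.0, -0.0]
ft_force: [0.4, -0.2, -0.6]
grip_width: -0.0001
```

Emit:
play_rows --moves '[[-1,[-3.27,2.0,0],[0,0,0]],[-1,[-3.27,2.0,0],[0,0,0]],[-1,[-3.27,2.0,0],[0,0,0]],[-1,[0,0,0],[0,0,0]],[-1,[0,0,0],[0,0,0]]]'

```text
clock: 2.43
eef_pos: [0.3964, -0.1017, 0.2307]
tool_rot: [0.788, 0.615, -0.0, -0.001]
ft_force: [-0.7, 0.4, -0.5]
grip_width: -0.0002
```

Run:
```python
from h import *
goto(-204,103,75)
o=bot.get_obs()
p,d=bot.camera("wrist");i=bot.camera_info("wrist")
W=np.eye(4);W[:3,:3]=Ro.from_quat(o["tool_rot"]).as_matrix();W[:3,3]=o["eef_pos"];T=W@np.array(i["T_tool_cam"])
w=cloud(d,np.array(i["K"]),T)
m=(w[...,2]>.099)&(w[...,2]<.115)
n,l,s,c=cv2.connectedComponentsWithStats(m.astype(np.uint8));k=1+s[1:,4].argmax();m=l==k
q=tolane(w[m][:,:2])*1e3;print(s[k],cv2.minAreaRect(q.astype(np.float32)),np.median(w[m][:,2]))
cv2.imwrite("pics/w1.png",p[:,:,::-1])
```

```text
lane [-200.88596081   97.04200431] z 230.657624753065 shift cm [-0.31432455 -0.57123194 15.56662472] turn 0.0014930855616421823 tilt [-1.50056936e-03  6.27852730e-04 -9.99998677e-01] F [-0.7  0.4 -0.5] t 2.4333 w -0.00024484892012380406
[  341    88   144   162 14756] ((-184.90538024902344, 15.893936157226562), (100.4300765991211, 142.7770233154297), 75.69305419921875) 0.10747441325482573
```

View pics/w1.png

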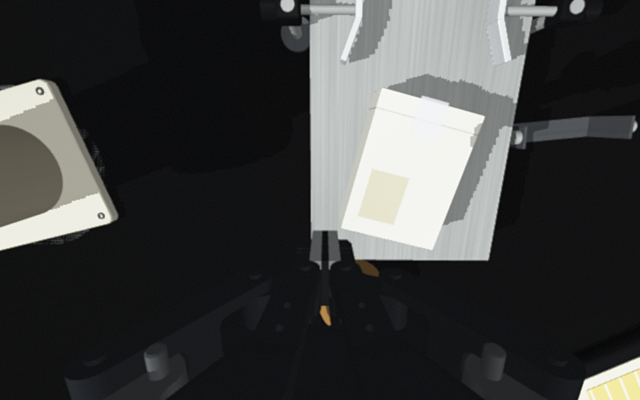

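Emit:
play_rows --moves '[[-1,[-0.3,-0.8,1.0],[0,0,0]],[-1,[0,0,3.5],[0,0,0]],[-1,[0,0,3.5],[0,0,0]],[-1,[0,0,3.5],[0,0,0]],[-1,[0,0,2.5],[0,0,0]],[-1,[0,0,1.5],[0,0,0]],[-1,[0,0,0],[0,0,0]],[-1,[0,0,0],[0,0,0]]]'

```text
clock: 3.15
eef_pos: [0.3872, -0.0995, 0.076]
tool_rot: [0.786, 0.618, -0.001, -0.001]
ft_force: [0.7, 0.3, 0.6]
grip_width: -0.0001
```

Emit:
play_rows --moves '[[-1,[0,0.3,0],[0,0,0]],[-1,[0,0.3,0],[0,0,0]],[-1,[0,0.3,0],[0,0,0]],[-1,[0,0.3,0],[0,0,0]],[-1,[0,0.3,0],[0,0,0]],[-1,[0,0.3,0],[0,0,0]],[-1,[0,0.3,0],[0,0,0]],[-1,[0,0.3,0],[0,0,0]],[-1,[0,0.3,0],[0,0,0]],[-1,[0,0.3,0],[0,0,0]],[-1,[0,0.2,0],[0,0,0]],[-1,[0,0,0],[0,0,0]]]'

```text
clock: 4.15
eef_pos: [0.42, -0.1088, 0.0762]
tool_rot: [0.787, 0.617, 0.0, 0.0]
ft_force: [-0.3, -0.2, -0.2]
grip_width: 0.0002
```

```bash
cat >> h.py <<'E'
def carton(save=None):
    o=bot.get_obs();p,d=bot.camera("wrist");i=bot.camera_info("wrist")
    W=np.eye(4);W[:3,:3]=Ro.from_quat(o["tool_rot"]).as_matrix();W[:3,3]=o["eef_pos"];T=W@np.array(i["T_tool_cam"])
    w=cloud(d,np.array(i["K"]),T);z=w[...,2]
    m=(z>.099)&(z<.115)&(p.min(-1)>60)
    n,l,s,c=cv2.connectedComponentsWithStats(m.astype(np.uint8));k=1+s[1:,4].argmax();m=l==k
    q=tolane(w[m][:,:2])*1e3;r=cv2.minAreaRect(q.astype(np.float32))
    print("wrist bbox",s[k],"rect",np.round(r[0],1),np.round(r[1],1),round(r[2],2));
    if save: cv2.imwrite(save,p[:,:,::-1])
    return p,d,w
def cartontop():
    p,d=bot.camera("top");i=bot.camera_info("top");w=cloud(d,np.array(i["K"]),np.array(i["world_from_camera"]))
    q=tolane(w[...,:2].reshape(-1,2)).reshape(400,640,2)*1e3
    m=(w[...,2]>.099)&(w[...,2]<.115)&(p.min(-1)>140)&(abs(q[...,1])<105)&(q[...,0]>-300)&(q[...,0]<240)
    n,l,s,c=cv2.connectedComponentsWithStats(m.astype(np.uint8));k=1+s[1:,4].argmax()
    r=cv2.minAreaRect(q[l==k].astype(np.float32));print("top n",s[k,4],"rect",np.round(r[0],1),np.round(r[1],1),round(r[2],2))
E
python3 -c "
from h import *
carton();cartontop();goto(-204,66,75)"
```

```text
wrist bbox [  357    32   283   308 58680] rect [-170.3    0.5] [101.2 119.6] 78.88
top n 567 rect [-136.2   -7.4] [103.2  52. ] 82.41
lane [-201.95290937   72.45509889] z 76.37152432179042 shift cm [-0.2088742   0.64402348  0.13785839] turn 0.00638608588762013 tilt [ 1.25429442e-03  4.59792988e-05 -9.99999212e-01] F [-0.4 -0.  -1. ] t 4.25 w 3.796782702348495e-05
```

Emit:
play_rows --moves '[[-1,[0,0.2,0],[0,0,0]],[-1,[0,0.2,0],[0,0,0]],[-1,[0,0.2,0],[0,0,0]],[-1,[0,0.1,0],[0,0,0]],[-1,[0,0,0],[0,0,0]],[-1,[0,-0.5,0],[0,0,0]],[-1,[0,-1.5,0],[0,0,0]],[-1,[0,-1,-1],[0,0,0]],[-1,[0,0,-4],[0,0,0]],[-1,[0,0,-4],[0,0,0]],[-1,[0,0,-4],[0,0,0]],[-1,[0,0,0],[0,0,0]]]'

```text
clock: 5.25
eef_pos: [0.4018, -0.1043, 0.2142]
tool_rot: [0.787, 0.617, 0.005, 0.006]
ft_force: [1.3, -0.2, -0.2]
grip_width: 0.0004
```

Run:
```python
from h import *
p,d,w=carton("pics/w2.png");cartontop();goto(-204,66,75)
# rails in the wrist cloud
q=tolane(w[...,:2].reshape(-1,2)).reshape(400,640,2)*1e3;z=w[...,2]
for x in range(-44,40,12):
    m=(z>.083)&(z<.096)&(abs(q[...,0]-x)<6)&(abs(q[...,1])<80)
    y=q[...,1][m]
    if len(y)>9: print(x,"right",np.percentile(y[y<0],[5,50,95]).round(1) if (y<0).any() else 0,"left",np.percentile(y[y>0],[5,50,95]).round(1) if (y>0).any() else 0)
for x in range(-280,-60,40):
    m=(z>.055)&(z<.068)&(abs(q[...,0]-x)<6)&(abs(q[...,1])<130);y=q[...,1][m]
    if len(y):print(x,"table",y.min().round(1),y.max().round(1))
```

```text
wrist bbox [  357    82   146   167 16620] rect [-180.6   -2.8] [100.8 142.2] 80.49
top n 577 rect [-134.   -12.4] [101.3  50.3] 83.39
lane [-202.09223964   94.32400179] z 208.48753007031044 shift cm [-0.21235485  2.74293909 13.36709705] turn 0.006457926171543171 tilt [ 0.00646963 -0.001331   -0.99997819] F [-0.5  0.4 -1.3] t 5.35 w 0.0002119110282280075
-44 right [-70.4 -59.3 -57. ] left [65.4 68.5 72. ]
-32 right [-79.4 -68.6 -57.1] left [72.9 75.6 79.2]
-280 table -104.7 57.4
-240 table -104.6 114.8
-200 table -105.2 114.2
-160 table -128.6 113.6
-120 table -106.0 114.0
-80 table -106.0 113.3
```

View pics/w2.png

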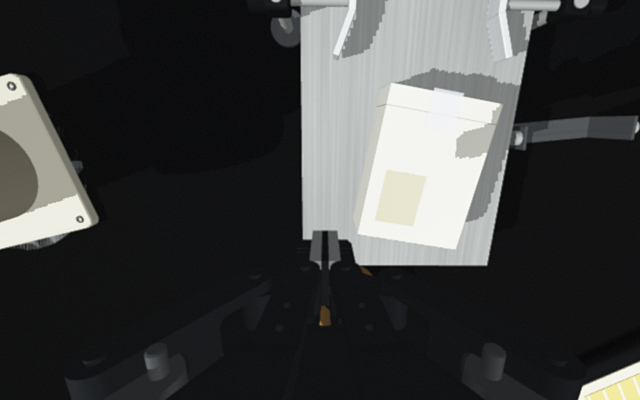

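Emit:
play_rows --moves '[[-1,[-0.5,2,-2],[0,0,0]],[-1,[-0.6,2.5,-2],[0,0,0]],[-1,[-0.6,2.5,-1],[0,0,0]],[-1,[-0.5,2.4,0],[0,0,0]],[-1,[0,0,0],[0,0,0]],[-1,[0,0,0],[0,0,0]],[-1,[0,0,0],[0,0,0]],[-1,[0,0,0],[0,0,0]]]'

```text
clock: 6.02
eef_pos: [0.4817, -0.1464, 0.2552]
tool_rot: [0.787, 0.617, -0.001, -0.001]
ft_force: [-0.0, -0.3, 0.2]
grip_width: 0.0
```

```bash
cat >> h.py <<'E'
def edges(q,z,xs,zlo,zhi,ylim):
    out=[]
    for x in xs:
        m=(z>zlo)&(z<zhi)&(abs(q[...,0]-x)<4)&(abs(q[...,1])<ylim);y=q[...,1][m]
        if len(y)>9: out.append((x,y.min(),y.max()))
    return np.array(out)
def look(save=None):
    p,d,w=carton(save);q=tolane(w[...,:2].reshape(-1,2)).reshape(400,640,2)*1e3;z=w[...,2]
    for n,zl,zh,yl,xs in(("table",.056,.067,122,range(-280,-90,20)),("rail tops",.085,.094,78,range(-40,230,20))):
        e=edges(q,z,xs,zl,zh,yl)
        if len(e): print(n,"\n",np.c_[e,e[:,1:].mean(1)].round(1))
    return q,z,p
E
python3 - <<'E'
from h import *
look();cartontop();goto(-135,-115,200)
E
```

```text
wrist bbox [  276    64   119   152 13314] rect [-180.5   -2.8] [100.2 142.4] 80.41
table 
 [[-280.  -104.2  114.6    5.2]
 [-260.  -104.9  114.3    4.7]
 [-240.  -104.5  114.     4.8]
 [-220.  -105.2  113.9    4.3]
 [-200.  -105.7  113.4    3.9]
 [-180.  -105.1  114.1    4.5]
 [-160.  -105.8  113.8    4. ]
 [-140.  -105.7  113.5    3.9]
 [-120.  -105.9  113.5    3.8]
 [-100.  -106.   113.6    3.8]]
top n 934 rect [-145.3  -10.8] [101.7  73.7] 80.47
lane [-223.39573441    3.11340452] z 255.94447491389184 shift cm [ 8.76075559 11.87551828  5.58255243] turn 0.006592219262644861 tilt [-1.03851463e-03  3.94727252e-04 -9.99999383e-01] F [0.9 0.6 0.6] t 6.1167 w -7.576279733649415e-05
```

```bash
cat >> h.py <<'E'
L=np.r_[toworld([0,.003]),1.3241-.007]
E
python3 - <<'E'
from h import *
goto(-132,-103,75)
E
```

```text
lane [-223.39105506   -1.45035562] z 255.94447491389184 shift cm [ 8.99776814 10.29818917 18.08433163] turn 0.013592219262644534 tilt [-1.03851463e-03  3.94727252e-04 -9.99999383e-01] F [0.9 0.6 0.6] t 6.1167 w -7.576279733649415e-05
```

Emit:
play_rows --moves '[[-1,[1.8,2.06,0],[0,0,0.0136]],[-1,[1.8,2.06,0],[0,0,0]],[-1,[1.8,2.06,0.5],[0,0,0]],[-1,[1.8,2.06,1],[0,0,0]],[-1,[1.8,2.06,1.5],[0,0,0]],[-1,[0,0,3],[0,0,0]],[-1,[0,0,3.5],[0,0,0]],[-1,[0,0,3.5],[0,0,0]],[-1,[0,0,3.0],[0,0,0]],[-1,[0,0,2.0],[0,0,0]],[-1,[0,0,0],[0,0,0]],[-1,[0,0,0],[0,0,0]]]'

```text
clock: 7.12
eef_pos: [0.6038, -0.0851, 0.0756]
tool_rot: [0.791, 0.612, -0.001, -0.001]
ft_force: [-0.4, 0.1, 0.6]
grip_width: 0.0002
```

Run:
```python
from h import *
goto(-132,-72,75)
```

```text
lane [-133.38309114 -103.91510977] z 75.56862581573331 shift cm [ 0.13784732 -3.19134893  0.06629635] turn -0.00015021823452432415 tilt [-2.95206854e-03  4.45512449e-04 -9.99995543e-01] F [-0.4  0.1  0.6] t 7.1167 w 0.0001831877454599853
```

Push +y by 32 mm, then back off and lift for a look.

Emit:
play_rows --moves '[[-1,[0,-0.4,0],[0,0,0]],[-1,[0,-0.4,0],[0,0,0]],[-1,[0,-0.4,0],[0,0,0]],[-1,[0,-0.4,0],[0,0,0]],[-1,[0,-0.2,0],[0,0,0]],[-1,[0,-0.2,0],[0,0,0]],[-1,[0,-0.2,0],[0,0,0]],[-1,[0,-0.2,0],[0,0,0]],[-1,[0,-0.2,0],[0,0,0]],[-1,[0,-0.2,0],[0,0,0]],[-1,[0,-0.2,0],[0,0,0]],[-1,[0,-0.2,0],[0,0,0]]]'

```text
clock: 8.12
eef_pos: [0.5746, -0.0772, 0.0765]
tool_rot: [0.791, 0.612, 0.0, 0.0]
ft_force: [3.0, 0.9, 1.1]
grip_width: 0.0001
```

Emit:
play_rows --moves '[[-1,[0,0,0],[0,0,0]],[-1,[0,0.4,0],[0,0,0]],[-1,[0,1.4,0],[0,0,0]],[-1,[0,1,-1],[0,0,0]],[-1,[0,0,-4],[0,0,0]],[-1,[0,0,-4],[0,0,0]],[-1,[-2,-1,-4],[0,0,0]],[-1,[-3,-2.5,-3],[0,0,0]],[-1,[-3,-2.5,0],[0,0,0]],[-1,[-3,-2.5,0],[0,0,0]],[-1,[0,0,0],[0,0,0]],[-1,[0,0,0],[0,0,0]]]'

```text
clock: 9.12
eef_pos: [0.4957, -0.1657, 0.2284]
tool_rot: [0.792, 0.611, -0.0, -0.0]
ft_force: [-0.2, 0.2, -1.0]
grip_width: 0.0004
```

Run:
```python
from h import *
look();cartontop();goto(-290,0,200)
```

```text
wrist bbox [  250    44   121   166 16751] rect [-182.6   -1.9] [100.2 142.2] 83.42
table 
 [[-2.800e+02 -1.102e+02  1.098e+02 -2.000e-01]
 [-2.600e+02 -1.096e+02  1.096e+02  0.000e+00]
 [-2.400e+02 -1.091e+02  1.096e+02  2.000e-01]
 [-2.200e+02 -1.099e+02  1.094e+02 -2.000e-01]
 [-2.000e+02 -1.097e+02  1.102e+02  3.000e-01]
 [-1.800e+02 -1.093e+02  1.102e+02  5.000e-01]
 [-1.600e+02 -1.096e+02  1.101e+02  3.000e-01]
 [-1.400e+02 -1.094e+02  1.104e+02  5.000e-01]
 [-1.200e+02 -1.098e+02  1.100e+02  1.000e-01]
 [-1.000e+02 -1.092e+02  1.096e+02  2.000e-01]]
top n 1105 rect [-153.7   -7. ] [100.7  87. ] 83.11
lane [-236.94999974  -21.2287183 ] z 228.0315480084094 shift cm [-5.30716061 -2.11878418  2.80215751] turn -0.0007641233820825377 tilt [ 3.69819316e-05  1.89467161e-04 -9.99999981e-01] F [ 0.  -0.7 -0.3] t 9.2167 w -0.00026235231923368786
```

Emit:
play_rows --moves '[[0.3,[-2.5,-1,0],[0,0,0]],[0.3,[-2.6,-0.9,0],[0,0,0]],[0.3,[0,0,3],[0,0,0]],[0.3,[0,0,4],[0,0,0]],[0.3,[0,0,4],[0,0,0]],[0.3,[0,0,3],[0,0,0]],[0.3,[0,0,1.5],[0,0,0]],[0.3,[0,0,0],[0,0,0]],[0.3,[0,0,0],[0,0,0]]]'

```text
clock: 9.97
eef_pos: [0.4666, -0.2082, 0.072]
tool_rot: [0.79, 0.612, -0.001, -0.001]
ft_force: [0.8, -0.7, 0.7]
grip_width: 0.0553
```

Run:
```python
from h import *
look("pics/w3.png");goto(-250,-2,72)
```

```text
wrist bbox [  180     0   296   215 54543] rect [-214.9    1.4] [100.8  77.8] 83.56
table 
 [[-2.800e+02 -1.110e+02  1.098e+02 -6.000e-01]
 [-2.600e+02 -1.106e+02  1.098e+02 -4.000e-01]
 [-2.400e+02 -1.098e+02  1.104e+02  3.000e-01]
 [-2.200e+02 -1.101e+02  1.101e+02 -0.000e+00]
 [-2.000e+02 -1.103e+02  1.102e+02 -1.000e-01]
 [-1.800e+02 -1.103e+02  1.107e+02  2.000e-01]]
lane [-287.34225931   -3.18217793] z 73.3943283871226 shift cm [ 3.73435594 -0.11437015  0.13915989] turn 0.0010460036797104166 tilt [ 3.91476505e-04 -1.63276139e-04 -9.99999910e-01] F [ 1.6 -0.6  0.2] t 10.0167 w 0.05555747295197076
```

View pics/w3.png

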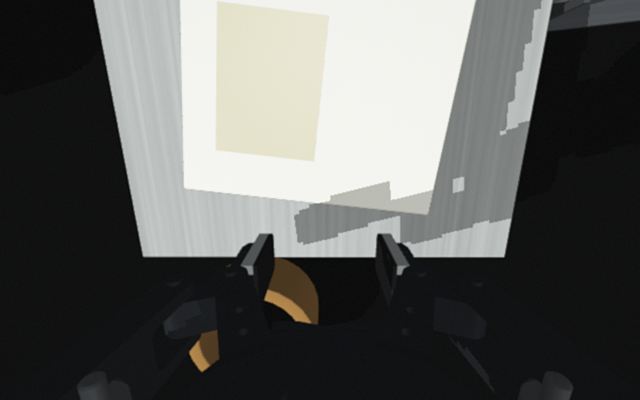

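Emit:
play_rows --moves '[[0.3,[0.5,0,0],[0,0,0]],[0.3,[0.5,0,0],[0,0,0]],[0.3,[0.3,0,0],[0,0,0]],[0.3,[0.3,0,0],[0,0,0]],[0.3,[0.3,0,0],[0,0,0]],[0.3,[0.3,0,0],[0,0,0]],[0.3,[0.3,0,0],[0,0,0]],[0.3,[0.3,0,0],[0,0,0]],[0.3,[0.3,0,0],[0,0,0]],[0.3,[0.3,0,0],[0,0,0]],[0.3,[0.3,0,0],[0,0,0]],[0.3,[0,0,0],[0,0,0]]]'

```text
clock: 11.02
eef_pos: [0.4758, -0.1727, 0.0731]
tool_rot: [0.791, 0.612, 0.0, -0.0]
ft_force: [0.6, -2.0, -0.3]
grip_width: 0.0553
```

Run:
```python
from h import *
look();cartontop();goto(47,0,72)
```

```text
wrist bbox [  171     0   291   269 65754] rect [-193.3    3.7] [101.3 100.7] 88.14
table 
 [[-2.800e+02 -1.104e+02  1.104e+02 -0.000e+00]
 [-2.600e+02 -1.100e+02  1.097e+02 -1.000e-01]
 [-2.400e+02 -1.101e+02  1.101e+02  0.000e+00]
 [-2.200e+02 -1.097e+02  1.104e+02  3.000e-01]
 [-2.000e+02 -1.101e+02  1.101e+02  0.000e+00]
 [-1.800e+02 -1.102e+02  1.100e+02 -1.000e-01]
 [-1.600e+02 -1.103e+02  1.105e+02  1.000e-01]
 [-1.400e+02 -1.107e+02  1.104e+02 -2.000e-01]]
top n 1503 rect [-1.56e+02  1.00e-01] [101.  119.9] 87.52
lane [-250.33008493   -1.4664516 ] z 72.7365935293036 shift cm [29.73296072 -0.1371691   0.10467083] turn 0.0003146283766213287 tilt [-8.61689178e-04  1.29500584e-03 -9.99998790e-01] F [-0.4 -0.5 -0.2] t 11.1167 w 0.05541372039619675
```

Emit:
play_rows --moves '[[0.3,[0.2,0,0],[0,0,0.013]],[0.3,[0.3,0,0],[0,0,0.013]],[0.3,[0.4,0,0],[0,0,0]],[0.3,[0.5,0,0],[0,0,0]],[0.3,[0.5,0,0],[0,0,0]],[0.3,[0.5,0,0],[0,0,0]],[0.3,[0.5,0,0],[0,0,0]],[0.3,[0.5,0,0],[0,0,0]],[0.3,[0.5,0,0],[0,0,0]],[0.3,[0.4,0,0],[0,0,0]],[0.3,[0.2,0,0],[0,0,0]],[0.3,[0,0,0],[0,0,0]]]'

```text
clock: 12.12
eef_pos: [0.4883, -0.1291, 0.0731]
tool_rot: [0.799, 0.602, 0.0, -0.0]
ft_force: [0.2, -0.6, 0.8]
grip_width: 0.0555
```

Run:
```python
from h import *
look();cartontop();goto(47,0,72)
```

```text
wrist bbox [  160     0   291   268 66307] rect [-148.6    2.7] [101.2 100.1] 89.04
table 
 [[-2.800e+02 -1.091e+02  8.790e+01 -1.060e+01]
 [-2.600e+02 -4.140e+01  3.910e+01 -1.200e+00]
 [-2.400e+02 -1.099e+02  1.096e+02 -2.000e-01]
 [-2.200e+02 -1.100e+02  1.102e+02  1.000e-01]
 [-2.000e+02 -1.097e+02  1.105e+02  4.000e-01]
 [-1.800e+02 -1.100e+02  1.101e+02  1.000e-01]
 [-1.600e+02 -1.102e+02  1.105e+02  2.000e-01]
 [-1.400e+02 -1.103e+02  1.110e+02  3.000e-01]
 [-1.200e+02 -1.101e+02  1.102e+02  0.000e+00]
 [-1.000e+02 -1.101e+02  1.111e+02  5.000e-01]]
top n 1308 rect [-105.9   -0.2] [101.  108.1] 88.13
lane [-205.50145989   -3.32365149] z 73.25394215508842 shift cm [25.23294459 -0.98688169  0.14364673] turn -0.02592576154345938 tilt [ 6.87993687e-04  5.75479841e-04 -9.99999598e-01] F [-0.7 -0.1  0.2] t 12.2167 w 0.05561177235801218
```

Emit:
play_rows --moves '[[0.3,[0.2,0,0],[0,0,0]],[0.3,[0.4,0,0],[0,0,0]],[0.3,[0.5,0,0],[0,0,0]],[0.3,[0.5,0,0],[0,0,0]],[0.3,[0.5,0,0],[0,0,0]],[0.3,[0.5,0,0],[0,0,0]],[0.3,[0.5,0,0],[0,0,0]],[0.3,[0.5,0,0],[0,0,0]],[0.3,[0.5,0,0],[0,0,0]],[0.3,[0.4,0,0],[0,0,0]],[0.3,[0.2,0,0],[0,0,0]],[0.3,[0,0,0],[0,0,0]]]'

```text
clock: 13.22
eef_pos: [0.5013, -0.084, 0.073]
tool_rot: [0.799, 0.602, 0.0, -0.0]
ft_force: [0.1, -1.3, 1.4]
grip_width: 0.0556
```

Run:
```python
from h import *
q,z,p=look("pics/w4.png");cartontop();goto(47,0,72)
```

```text
wrist bbox [  160     0   291   275 66614] rect [-102.3    1.8] [100.8 101.1] 88.48
table 
 [[-2.800e+02 -1.103e+02  1.101e+02 -1.000e-01]
 [-2.600e+02 -1.070e+02  1.093e+02  1.100e+00]
 [-2.400e+02 -9.200e+01  9.340e+01  7.000e-01]
 [-2.200e+02 -1.093e+02  1.098e+02  3.000e-01]
 [-2.000e+02 -4.100e+01  3.710e+01 -1.900e+00]
 [-1.800e+02 -1.101e+02  1.105e+02  2.000e-01]
 [-1.600e+02 -1.099e+02  1.103e+02  2.000e-01]
 [-1.400e+02 -1.098e+02  1.105e+02  4.000e-01]
 [-1.200e+02 -1.099e+02  1.103e+02  2.000e-01]
 [-1.000e+02 -1.102e+02  1.108e+02  3.000e-01]]
top n 1100 rect [-50.7  -1.5] [100.3  89.4] 88.46
lane [-158.08378487   -4.02066368] z 72.76289235597395 shift cm [20.49115492 -0.9279958   0.11162205] turn -0.02565798834182953 tilt [-2.61652499e-04  1.83321778e-03 -9.99998285e-01] F [ 0.4  0.2 -0.5] t 13.3167 w 0.05524255380708581
```

View pics/w4.png

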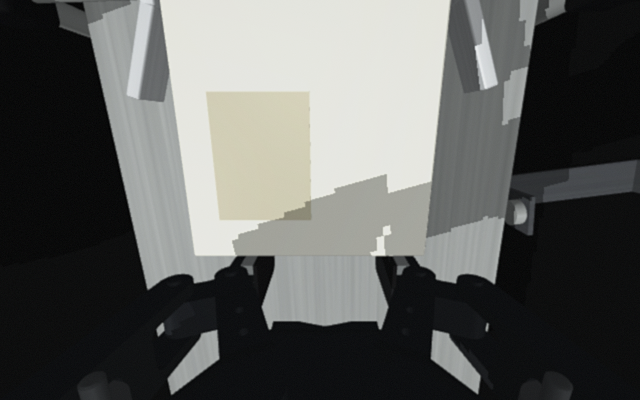

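Emit:
play_rows --moves '[[0.3,[0.3,0,0],[0,0,0]],[0.3,[0.5,0,0],[0,0,0]],[0.3,[0.5,0,0],[0,0,0]],[0.3,[0.5,0,0],[0,0,0]],[0.3,[0.5,0,0],[0,0,0]],[0.3,[0.5,0,0],[0,0,0]],[0.3,[0.5,0,0],[0,0,-0.005]],[0.3,[0.5,0,0],[0,0,-0.005]],[0.3,[0.5,0,0],[0,0,-0.005]],[0.3,[0.4,0,0],[0,0,-0.005]],[0.3,[0.2,0,0],[0,0,-0.005]],[0.3,[0,0,0],[0,0,0]]]'

```text
clock: 14.32
eef_pos: [0.5147, -0.0369, 0.0732]
tool_rot: [0.791, 0.612, 0.0, -0.0]
ft_force: [-0.1, 0.5, 1.0]
grip_width: 0.055
```

Run:
```python
from h import *
q,z,p=look();cartontop();goto(47,0,72)
```

```text
wrist bbox [  161     0   291   272 66282] rect [-53.1   1.6] [100.1 100.5] 0.04
table 
 [[-2.200e+02 -1.099e+02  1.092e+02 -3.000e-01]
 [-2.000e+02 -1.036e+02  9.400e+01 -4.800e+00]
 [-1.800e+02 -8.840e+01  1.095e+02  1.050e+01]
 [-1.600e+02 -4.500e+01  3.570e+01 -4.600e+00]
 [-1.400e+02 -1.096e+02  1.100e+02  2.000e-01]
 [-1.200e+02 -1.096e+02  1.104e+02  4.000e-01]
 [-1.000e+02 -1.096e+02  1.105e+02  4.000e-01]]
rail tops 
 [[-40.  -74.1  67.8  -3.2]
 [-20.  -66.7  67.8   0.6]
 [  0.  -66.5  67.5   0.5]]
top n 877 rect [ 8.2 -1.1] [101.7  71.5] 88.29
lane [-109.48818433   -5.55718316] z 73.26697309378721 shift cm [15.64820074 -0.56974366  0.13999655] turn -0.000893120418804294 tilt [ 5.57763555e-04  7.46278765e-04 -9.99999566e-01] F [0.6 0.5 0.1] t 14.4167 w 0.05564677811485092
```

Emit:
play_rows --moves '[[0.3,[0.3,0,0],[0,0,0]],[0.3,[0.5,0,0],[0,0,0]],[0.3,[0.5,0,0],[0,0,0]],[0.3,[0.5,0,0],[0,0,0]],[0.3,[0.5,0,0],[0,0,0]],[0.3,[0.5,0,0],[0,0,0]],[0.3,[0.5,0,0],[0,0,0]],[0.3,[0.5,0,0],[0,0,0]],[0.3,[0.5,0,0],[0,0,0]],[0.3,[0.4,0,0],[0,0,0]],[0.3,[0.2,0,0],[0,0,0]],[0.3,[0,0,0],[0,0,0]]]'

```text
clock: 15.42
eef_pos: [0.5269, 0.0109, 0.0729]
tool_rot: [0.791, 0.612, 0.001, -0.001]
ft_force: [1.2, -0.2, -0.2]
grip_width: 0.0553
```

Run:
```python
from h import *
q,z,p=look();cartontop();goto(47,0,72)
```

```text
wrist bbox [  163     0   289   275 66589] rect [-4.1  1.5] [100.6 101.1] 89.8
table 
 [[-180.  -109.2  110.4    0.6]
 [-160.  -109.5  102.9   -3.3]
 [-140.   -95.5   86.5   -4.5]
 [-120.   -43.5  103.9   30.2]
 [-100.   -42.5  110.4   33.9]]
rail tops 
 [[-40.  -66.6  67.7   0.5]
 [-20.  -66.4  67.6   0.6]
 [  0.  -66.5  67.5   0.5]
 [ 20.  -67.   67.7   0.3]
 [ 40.  -66.8  67.7   0.4]]
top n 655 rect [66.2 -0.6] [ 55.7 100.4] 1.01
lane [-60.1275384   -5.17794097] z 72.74174915118031 shift cm [10.71230162 -0.52442683  0.09098336] turn -0.0006257453444966643 tilt [-3.67706432e-04  1.67745081e-03 -9.99998525e-01] F [ 0.6  0.4 -0.6] t 15.5167 w 0.05537104183833446
```

Emit:
play_rows --moves '[[0.3,[0.3,0,0],[0,0,0]],[0.3,[0.5,0,0],[0,0,0]],[0.3,[0.5,0,0],[0,0,0]],[0.3,[0.5,0,0],[0,0,0]],[0.3,[0.5,0,0],[0,0,0]],[0.3,[0.5,0,0],[0,0,0]],[0.3,[0.5,0,0],[0,0,0]],[0.3,[0.5,0,0],[0,0,0]],[0.3,[0.5,0,0],[0,0,0]],[0.3,[0.4,0,0],[0,0,0]],[0.3,[0.2,0,0],[0,0,0]],[0.3,[0,0,0],[0,0,0]]]'

```text
clock: 16.52
eef_pos: [0.5394, 0.058, 0.0732]
tool_rot: [0.791, 0.612, 0.0, -0.0]
ft_force: [0.1, -0.5, -0.1]
grip_width: 0.0558
```

Run:
```python
from h import *
q,z,p=look();cartontop();goto(47,0,72)
```

```text
wrist bbox [  164     0   287   270 65895] rect [45.4  1.1] [100.8 100.1] 89.89
table 
 [[-120.  -109.9  108.1   -0.9]
 [-100.  -102.1   87.8   -7.2]]
rail tops 
 [[-20.  -66.6  67.9   0.6]
 [  0.  -66.5  67.5   0.5]
 [ 20.  -66.5  67.5   0.5]
 [ 40.  -66.6  67.4   0.4]
 [ 60.  -66.4  68.    0.8]
 [ 80.  -66.5  67.7   0.6]
 [100.  -66.4  67.7   0.7]]
top n 431 rect [122.4  -1.1] [ 39.4 101.2] 2.32
lane [-11.42703304  -5.8011094 ] z 73.32535651723089 shift cm [ 5.84198561 -0.58605004  0.13793388] turn -0.001003241417619094 tilt [ 7.91882746e-04  8.07020881e-04 -9.99999361e-01] F [-0.4  0.   0.2] t 16.6167 w 0.05572764239327383
```

Emit:
play_rows --moves '[[0.3,[0.3,0,0],[0,0,0]],[0.3,[0.5,0,0],[0,0,0]],[0.3,[0.5,0,0],[0,0,0]],[0.3,[0.5,0,0],[0,0,0]],[0.3,[0.5,0,0],[0,0,0]],[0.3,[0.5,0,0],[0,0,0]],[0.3,[0.5,0,0],[0,0,0]],[0.3,[0.5,0,0],[0,0,0]],[0.3,[0.5,0,0],[0,0,0]],[0.3,[0.4,0,0],[0,0,0]],[0.3,[0.2,0,0],[0,0,0]],[0.3,[0,0,0],[0,0,0]]]'

```text
clock: 17.62
eef_pos: [0.5517, 0.1055, 0.0731]
tool_rot: [0.791, 0.612, 0.0, -0.0]
ft_force: [0.7, -1.0, 1.0]
grip_width: 0.0555
```

Run:
```python
from h import *
q,z,p=look("pics/w5.png");goto(47,0,72)
# gap: rows across the table end at |y|<25 and beside the carton
for y0 in(-53,53):
    m=(abs(q[...,1]-y0)<3)&(z<.075);x=q[...,0][m];zz=z[m]*1e3
    for x0 in range(-10,40,3):
        k=abs(x-x0)<1.5
        if k.any():print(y0,x0,np.median(zz[k]).round(1),p[m][k].mean().round(0))
```

```text
wrist bbox [  165     0   285   271 64941] rect [94.9  1.4] [100.7 100. ] 89.93
rail tops 
 [[-20.  -66.3  67.3   0.5]
 [ 20.  -65.9  63.3  -1.3]
 [ 40.  -66.3  67.8   0.8]
 [ 60.  -66.4  67.7   0.7]
 [ 80.  -66.5  67.7   0.6]
 [100.  -66.4  67.6   0.6]
 [120.  -66.3  68.    0.9]
 [140.  -66.3  67.6   0.6]]
lane [37.96679705 -5.6566034 ] z 73.06197571870075 shift cm [ 0.902814   -0.56622063  0.10750895] turn -0.000613854717848028 tilt [ 4.27037851e-04  1.42516221e-03 -9.99998893e-01] F [-0.4 -0.4 -0.3] t 17.6667 w 0.05564228444625183
53 17 59.4 135.0
53 20 60.5 132.0
53 23 60.7 135.0
53 26 60.8 150.0
```

View pics/w5.png

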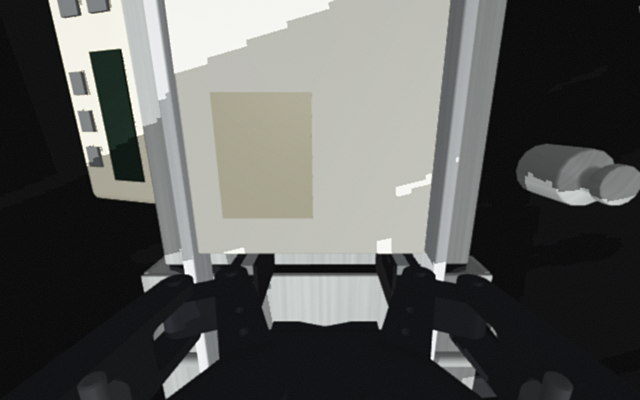

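Emit:
play_rows --moves '[[0.3,[0.2,0,0],[0,0,0]],[0.3,[0.3,0,0],[0,0,0]],[0.3,[0.3,0,0],[0,0,0]],[0.3,[0.2,0,0],[0,0,0]],[0.3,[0.1,0,0],[0,0,0]],[0.3,[0,0,0],[0,0,0]],[0.3,[-0.5,0,0],[0,0,0]],[0.3,[-1.5,0,0],[0,0,0]],[0.3,[-3,0,-1],[0,0,0]],[0.3,[-2,0,-3],[0,0,0]],[0.3,[0,0,-3],[0,0,0]],[0.3,[0,0,0],[0,0,0]]]'

```text
clock: 18.67
eef_pos: [0.5397, 0.0458, 0.149]
tool_rot: [0.792, 0.61, 0.004, 0.003]
ft_force: [0.5, 0.2, 0.8]
grip_width: 0.0556
```

Emit:
play_rows --moves '[[0.3,[0,0,-4],[0,0,0]],[0.3,[0,0,-4],[0,0,0]],[0.3,[1,0,-3],[0,0,0]],[0.3,[3,0,-2],[0,0,0]],[0.3,[3,0,0],[0,0,0]],[0.3,[0,0,0],[0,0,0]],[0.3,[0,0,0],[0,0,0]],[0.3,[0,0,0],[0,0,0]]]'

```text
clock: 19.33
eef_pos: [0.5536, 0.1146, 0.2722]
tool_rot: [0.791, 0.612, -0.001, -0.0]
ft_force: [-0.1, 0.3, 0.2]
grip_width: 0.0555
```

Run:
```python
from h import *
q,z,p=look("pics/w6.png");goto(47,0,72)
for y0 in(-54,-30,0,25,54):
    m=(abs(q[...,1]-y0)<3)&(z>.052)&(z<.069);x=np.sort(q[...,0][m])
    if len(x)<5: continue
    g=np.diff(x);k=np.where(g>2.5)[0];print(y0,"range",x[0].round(1),x[-1].round(1),"gaps",[(x[j].round(1),x[j+1].round(1)) for j in k])
```

```text
wrist bbox [  270    30   100   142 13125] rect [128.7   1.2] [142.  100.3] 0.03
table 
 [[-180.   -91.8   84.7   -3.6]
 [-160.   -95.2   88.3   -3.4]
 [-140.   -92.6   85.5   -3.5]
 [-120.   -85.8   78.4   -3.7]
 [-100.   -78.9   71.7   -3.6]]
rail tops 
 [[-4.00e+01 -6.61e+01  6.15e+01 -2.30e+00]
 [-2.00e+01 -6.66e+01  6.75e+01  4.00e-01]
 [ 0.00e+00 -6.55e+01  6.74e+01  9.00e-01]
 [ 2.00e+01 -6.58e+01  6.64e+01  3.00e-01]
 [ 4.00e+01 -6.61e+01  6.66e+01  3.00e-01]
 [ 6.00e+01 -6.65e+01  6.68e+01  1.00e-01]
 [ 8.00e+01 -6.64e+01  6.77e+01  6.00e-01]
 [ 1.00e+02 -6.56e+01  6.76e+01  1.00e+00]
 [ 1.20e+02 -6.57e+01  6.77e+01  1.00e+00]
 [ 1.40e+02 -6.58e+01  6.77e+01  1.00e+00]
 [ 1.60e+02 -6.58e+01  6.72e+01  7.00e-01]
 [ 1.80e+02 -6.59e+01  6.70e+01  6.00e-01]
 [ 2.00e+02 -6.57e+01  6.76e+01  9.00e-01]
 [ 2.20e+02 -6.57e+01  6.76e+01  9.00e-01]]
lane [46.89510436 -5.20297499] z 272.11953013042444 shift cm [ 0.03176177 -0.48525129 20.01281103] turn -0.0019537347369560365 tilt [-1.97689603e-03 -6.34485051e-04 -9.99997845e-01] F [ 1.  -0.2 -0.6] t 19.3833 w 0.055222325726975725
-54 range -177.1 236.1 gaps [(np.float64(11.1), np.float64(17.4))]
-30 range -179.7 236.4 gaps [(np.float64(10.9), np.float64(17.4)), (np.float64(48.7), np.float64(209.7))]
0 range -185.9 236.2 gaps [(np.float64(11.1), np.float64(17.4)), (np.float64(48.7), np.float64(212.8))]
25 range -180.6 236.4 gaps [(np.float64(11.0), np.float64(17.2)), (np.float64(49.0), np.float64(209.7))]
54 range -176.9 236.2 gaps [(np.float64(10.1), np.float64(17.6)), (np.float64(49.0), np.float64(209.8))]
```

View pics/w6.png

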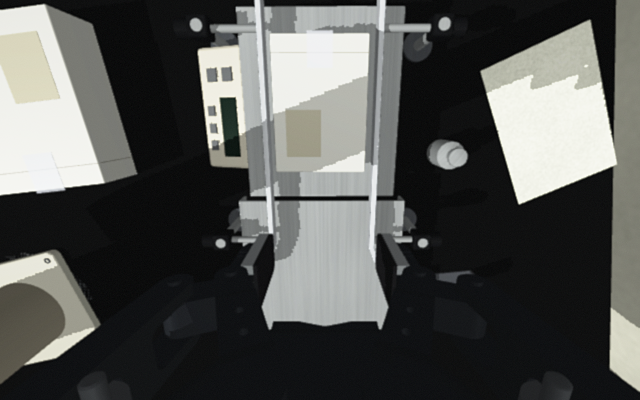

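```bash
python3 -c "
from workcell import bot
print(bot.job_done())"
```

```text
the job is handed in; nothing more can be done
None
```

The carton is on the weighing plate, straight and close to centred, and the job was handed in at about 19.4 s of the 69 s allowed. I only pushed it: two side pushes with the shut fingers, then two-finger pushes on its rear face, which squared it up and slid it down the lane. I then backed the hand off and raised it clear.

**Last checks (wrist camera):**
- **Position:** the carton is about 2 mm past the plate's middle along the lane and 0.5 mm off the centre line.
- **Skew:** about 0°.
- **Base:** it lies wholly on the plate.
- **Rails:** about 10 mm clear on each side at the end. On the way I measured between pushes, and the carton stayed clear of both rails.
- **Force:** the wrist readings between moves were at most a few newtons.
- **Other things on the bench:** I never pushed near them, but I did not measure them again at the end.

**Disagreements:** the top camera put the lane about 4 mm to one side of where the wrist camera did. I used the wrist camera, because it sees the carton, table and rails in one picture. The first side push also turned the carton less than planned and left it about 7 mm off to the other side; a push from the far side and the rear pushes corrected that.

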